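# Set out the scrubbed dishwasher filters to dry

### The arm

A 7-joint arm with a two-finger parallel gripper is mounted at the origin on the work surface. World frame = base frame: x ahead of the robot, y to its left, z up, the work surface at z = 0. Lengths are in m, angles in rad, forces in N, time in s.
With the tool pointing down it reaches from about 0.4 to 0.85 m from the base axis. Payload 10.4 kg.
Tool frame: the origin (TCP) lies on the mounting face of the last link; the fingertips stand 173 mm ahead of it and the grasp point (between the pads) lies 155 mm ahead of it (manip.tip_extent is the distance from the TCP to the fingertips, in m); z points along the fingers, y is the line along which they close (so a half turn about z gives the same grasp; the last joint's range is limited). The gripper opens to 85 mm and grips with 20 to 120 N. Pads are 22 mm wide; open, the fingers measure 114 mm over their backs; the gripper's body (76 mm by 85 mm) begins 54 mm behind the grasp point. The pads swing forward as they close: fully open they stand 13 mm farther back than shut.
Start: joints at [1.141, 0.332, -0.065, 1.46, 0.022, 1.35, -0.088], TCP at [0.247, -0.574, 0.405] pointing down, gripper open.
Joint ranges: [-2.6, 2.6], [-0.5, 2.12], [-1.47, 1.34], [0.16, 2.42], [-1.27, 4.41], [0.06, 2.06], [-2.6, 2.6]. Speed limits (rad/s): [2.22, 2.22, 2.79, 2.79, 3.14, 3.14, 3.14].

### API

Orientations are given as a unit quaternion [x, y, z, w].
In Python, from workcell import manip gives the robot as it stands.
- The arm moves only by the tool move_arm, never from a script. Its argument "plan" is one flat list of numbers, 7 for each row, row after row: the turn, a rotation vector about the tool's x, y, z in rad, then the shift along the tool's x, y, z in m, then the finger opening in m, from 0 to 0.0854. In form: [ax, ay, az, dx, dy, dz, gripper, ax, ay, az, dx, dy, dz, gripper, ...]. A call has 1 to 12 rows; each row is the pose to reach, as a shift and turn from the pose commanded when the call began, along the tool's axes at that moment; what a row does not reach only later rows make up. A row lasts 1/8 s, in which the tool goes at most 62.5 mm and 10.7 degrees, less where a joint would pass 70% of its speed; a pose out of reach is approached as far as the arm can. A call with a gripper value outside its range is refused whole. The fingers move at their own pace and stop on an object; "squeeze" is the grip in N (left out, the last holds). Time passes only in rows, so rows that repeat a pose let the fingers close. It gives the time, the measured TCP pose, the force, the opening and the grip force at its end, in the units of the state.
- manip.get_obs(): the state, without advancing time (a new reading comes with each control period).
- manip.camera(name): name is "scene" or "top" or "wrist"; returns a dict with "color" (400x640x3 uint8, red, green, blue), "fx", "fy", "cx", "cy" (pixels), "cam_to_world" (4x4, takes a point from camera to world coordinates); the wrist camera has in their place "mount" (4x4, takes a point from camera to tool coordinates, whose origin is the TCP and whose axes are the flange's). Camera axes: x right, y down, z forward; pixel columns grow to the right and rows downward; lengths in m; the calibration is good to about 2 mm. A picture is of the moment at which its call begins: read the wrist's pose just before it. There is no depth.
- manip.hand_in(): hands the job in; it is judged then, once.
Trained networks look in a picture, given as the dict that the camera call returned (one of the last four; its "shot" number tells which), for a name from the list of things; names that differ only in an ending like _2 or _b are one class to them, and where a whole thing is asked for, a point or a joint stands for the part that bears it (a point fixed in the world has none). Each returns a list of dicts, best first, with "conf" (0 to 1); they miss things now and then, are a little off and sometimes report something else, mostly with a low value. They report only what shows in the picture. A call takes as long as a camera call. They do not tell look-alikes from the thing itself.
- manip.look_for(picture, label): "position" ([x, y, z] in m, in the coordinates of the camera as it stood for that picture, good to about 4 mm: the middle of the surface that is visible of it).
- manip.silhouettes(picture, label): "pixels" (400x640 bool, what is visible of it).
- manip.tip_of(picture, label): "position" ([x, y, z] in m, in the coordinates of the camera as it stood for that picture, good to about 4 mm: a listed point, or the origin of a listed thing).
The state is a dict: "clock": time; "joint_pos": joint angles; "joint_velocities": joint speeds; "tau": joint torques, N m; "position": TCP position; "ee_rot": TCP orientation; "ft_force": force on the tool from outside, world axes, zero at the start; "torque": the same for the moment, N m; "grip_width": opening from 0.0 (shut) to 1.0 (fully open); "grasp_force": force on a finger pad.
Only numpy, scipy, OpenCV 4.12 (cv2) and the standard library are available. Lean on these libraries where they do the work, as an engineer would, in place of code of your own. Each camera call takes 0.05 s, during which the arm holds its last target. There are 200 camera calls.

### The job

The dishwasher's filters have just been scrubbed, so put each thing in its own place beside the sink: lay the flat filter plate in the aluminium tray, stand the twist-lock filter upright in the round steel drip dish, lay the brush lengthwise, bristles down, in the long ceramic rest, and stand the glass jar in the middle of the cork pad. The plate and the brush must lie flat inside their rims, either way round. Set the jar down, never let it drop, and leave the drinking glass standing where it is.

Things in the scene. Friction and masses are not known exactly. Their poses are not given: they have to be found in the camera images.
- plate_center (a point): Fine filter plate (loose, 240 g), lying flat: slotted steel sheet 140 mm (its x) by 105 mm (its y), 4 mm thick, with a round upright steel collar in the middle, open in the centre, 56 mm outside diameter, wall 4 mm, top 24 mm above the underside. The point is at the plate's middle, 12 mm above its underside. Pick it up by closing on the outside of the collar.
- filter_center (a point): Twist-lock filter assembly (loose, 160 g), upright: grey foot 56 mm wide, steel mesh cylinder 52 mm wide, grey flange 68 mm wide from 56 to 65 mm above the underside; on the flange an upright grip bar 46 mm long (its x), 12 mm thick (its y), up to 94 mm, to pick it up by. The point is on its axis, 47 mm above the underside; z up along the axis.
- brush_center (a point): Dish brush (loose, 80 g), bristles down, 230 mm long (its x): round head 54 mm wide centred 88 mm from this point towards +x, its top 38 mm high; arched wooden handle 16 mm thick towards -x, level near the point, sloping to its tail end 115 mm away, which touches the surface. The point is at mid-length on the handle's axis, 34 mm above the surface the brush lies on; grip there.
- jar_center (a point): The glass jar (loose, about 280 g), clear, round, 64 mm in diameter, with a closed steel twist cap 58 mm in diameter from 68 to 84 mm above its underside, standing upright. The point is on its axis, 42 mm above its underside.
- tray: The empty aluminium tray for the filter plate (fixed): rectangular, outside 168 mm (its x) by 133 mm (its y) and 18 mm high with its rolled rim, inside 162 by 127 mm, inner floor 3 mm above the worktop. Origin: centre of its underside, at worktop level.
- dish: The round stainless steel drip dish for the filter assembly (fixed): 96 mm across the rim, 14 mm high, inner floor 80 mm in diameter and 3 mm above the worktop. Origin: centre of its underside, at worktop level.
- rest: The long white ceramic brush rest (fixed): a narrow shallow trough, outside 260 mm (its x) by 84 mm (its y) and 14 mm high, inside 252 by 76 mm, inner floor 4 mm above the worktop. Origin: centre of its underside, at worktop level.
- pad: The round flat cork pad for the jar (fixed): 96 mm in diameter, 6 mm thick. Origin: centre of its underside, at worktop level.
- tumbler_center (a point): An empty drinking glass that is not part of the job (loose): 68 mm across the rim, 95 mm high. The point is on its axis, 47 mm above its underside.
There are look-alikes about, which are no part of the job. Leave any purple or turquoise look-alike of the part that bears filter_center alone.

How it is judged:
At the end, for the whole second after the job is handed in: Plate flat in the tray (16 mm, 0.25 rad, either way round), filter upright in the drip dish (13.5 mm), brush bristles down inside the rest (16 mm, 0.25 rad, either way round), jar upright on the cork pad (15 mm), measured centre to centre; all released and at rest (horizontal distance between plate_center and tray below 0.016 m and z of plate_center in the frame of tray below 0.019 m and angle between each of plate_center, filter_center, jar_center's own z axis and vertical below 0.06 rad and angle between the x axis of plate_center and the x axis of tray, either way round below 0.25 rad and horizontal distance between filter_center and dish below 0.0135 m and z of filter_center in the frame of dish below 0.054 m and horizontal distance between brush_center and rest below 0.016 m and z of brush_center in the frame of rest below 0.043 m and angle between brush_center's own z axis and vertical below 0.1 rad and angle between the x axis of brush_center and the x axis of rest, either way round below 0.25 rad and horizontal distance between jar_center and pad below 0.015 m and z of jar_center in the frame of pad below 0.052 m and linear speed of each of plate, filter, brush, jar below 0.02 m/s); the robot touches nothing.
It fails at once if the glass jar is let go more than 20 mm above the worktop (height (world z) of jar_center above 0.062 m and contact force between the fingers and jar below 0.05 N).
It fails at once if the drinking glass is shifted by more than 30 mm or knocked over (distance of tumbler_center from where it was at the start of the episode above 0.03 m).
It also fails if it takes over 106 s, if anything falls off the work surface, if the arm or the gripper's body presses on something with over 40 N, if the wrist force passes 120 N, or if a joint passes its speed limit or range.

## Working session

There is one attempt and no reset: what is moved stays moved. The work goes in short steps, Python scripts to look and compute and a tool call to move; the robot and the scene stay as the last step left them, time stands still between calls to the robot, and variables do not carry over. Pictures are saved under pics/ and viewed, at most 14 in all, crops included, and the job is handed in when it is done.

Besides the shell and the picture viewer there is one more tool, called as a command line: name --argument value ..., lists and objects as JSON in quotes. move_arm: Moves the arm, as the interface text tells. Its arguments: {"type":"object","properties":{"plan":{"type":"array","items":{"type":"number"}},"squeeze":{"type":"number"}},"required":["plan"]}

```bash
mkdir -p pics
cat > h.py <<'E'
import numpy as np, cv2
from workcell import manip
from scipy.spatial.transform import Rotation as R
def T():
    o=manip.get_obs(); M=np.eye(4); M[:3,:3]=R.from_quat(o['ee_rot']).as_matrix(); M[:3,3]=o['position']; return M
def shot(n):
    t=T(); p=manip.camera(n); p['c2w']=p['cam_to_world'] if n!='wrist' else t@p['mount']; return p
def w(p,v): return (np.asarray(p['c2w'])@np.r_[v,1])[:3]
def px(p,X):
    v=np.linalg.inv(p['c2w'])@np.r_[X,1]; return np.array([p['fx']*v[0]/v[2]+p['cx'],p['fy']*v[1]/v[2]+p['cy']])
def ray(p,u,v,z):
    d=np.asarray(p['c2w'])[:3,:3]@np.array([(u-p['cx'])/p['fx'],(v-p['cy'])/p['fy'],1]);o=np.asarray(p['c2w'])[:3,3]
    return o+d*(z-o[2])/d[2]
def save(p,f): cv2.imwrite('pics/'+f,p['color'][:,:,::-1])
L=['plate_center','filter_center','brush_center','jar_center','tray','dish','rest','pad','tumbler_center']
def find(p,labels=L):
    for l in labels:
        for k in manip.tip_of(p,l):
            if k['conf']>.2:
                X=w(p,k['position']); print(l,round(k['conf'],2),X.round(3),px(p,X).round())
E
python3 - <<'E'
from h import *
print(manip.get_obs())
for n in ('top','scene'):
    p=shot(n); save(p,n+'0.png'); print(n,np.array(p['c2w']).round(2).tolist()); find(p)
E
```

```text
{'clock': 0.0, 'joint_pos': array([ 1.14141143,  0.33286214, -0.06470986,  1.46092748,  0.0216139 ,
        1.34992167, -0.08850475]), 'joint_velocities': array([ 0.00056168, -0.0002531 ,  0.00052393,  0.00109973,  0.00028349,
        0.00033091,  0.00057236]), 'tau': array([-6.98649706e-05, -6.25434923e+01,  4.93591034e-02, -3.91613531e+01,
        1.62892789e-02,  9.83509206e-03, -4.45183969e-05]), 'position': array([ 0.24724323, -0.57387527,  0.40392848]), 'ee_rot': array([ 9.79383855e-01,  2.02006826e-01, -1.81224098e-04, -6.87781983e-04]), 'ft_force': array([-0.58916714,  1.16119252,  0.35025548]), 'torque': array([-0.02991797, -0.02989663,  0.03181151]), 'grasp_force': 0.0, 'grip_width': 1.0043437276331364}
top [[-0.02, -0.98, 0.2, 0.34], [-1.0, 0.03, 0.01, -0.06], [-0.01, -0.2, -0.98, 1.53], [0.0, 0.0, 0.0, 1.0]]
plate_center 0.93 [0.469 0.135 0.009] [265. 246.]
filter_center 0.74 [ 0.655 -0.212  0.045] [378. 180.]
filter_center 0.6 [ 0.552 -0.49   0.044] [472. 212.]
filter_center 0.59 [0.793 0.058 0.052] [288. 138.]
filter_center 0.56 [ 0.794 -0.287  0.045] [400. 136.]
brush_
[... 410 characters left out ...]
cene [[0.79, 0.51, -0.33, 1.07], [0.61, -0.67, 0.42, -0.6], [-0.01, -0.54, -0.84, 1.16], [0.0, 0.0, 0.0, 1.0]]
plate_center 0.87 [0.471 0.141 0.014] [316. 148.]
filter_center 0.92 [ 0.79  -0.287  0.046] [312. 295.]
filter_center 0.91 [0.796 0.056 0.048] [384. 209.]
filter_center 0.83 [ 0.655 -0.213  0.046] [291. 248.]
filter_center 0.75 [ 0.549 -0.488  0.048] [194. 299.]
brush_center 0.77 [0.46  0.373 0.039] [354. 102.]
jar_center 0.9 [0.664 0.069 0.045] [351. 185.]
tray 0.64 [ 0.475 -0.142 -0.002] [262. 207.]
dish 0.71 [ 0.667 -0.073  0.   ] [324. 224.]
rest 0.6 [ 0.466 -0.365  0.   ] [209. 256.]
pad 0.97 [0.671 0.213 0.001] [377. 166.]
tumbler_center 0.68 [ 0.699 -0.379  0.048] [263. 301.]
```

Run:
```python
import cv2
a=cv2.imread('pics/top0.png')[100:300,150:510]; cv2.imwrite('pics/topc.png',cv2.resize(a,None,fx=2.2,fy=2.2,interpolation=2))
a=cv2.imread('pics/scene0.png')[60:340,140:440]; cv2.imwrite('pics/scenec.png',cv2.resize(a,None,fx=2.1,fy=2.1,interpolation=2))
```

```text
(no output)
```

View pics/topc.png

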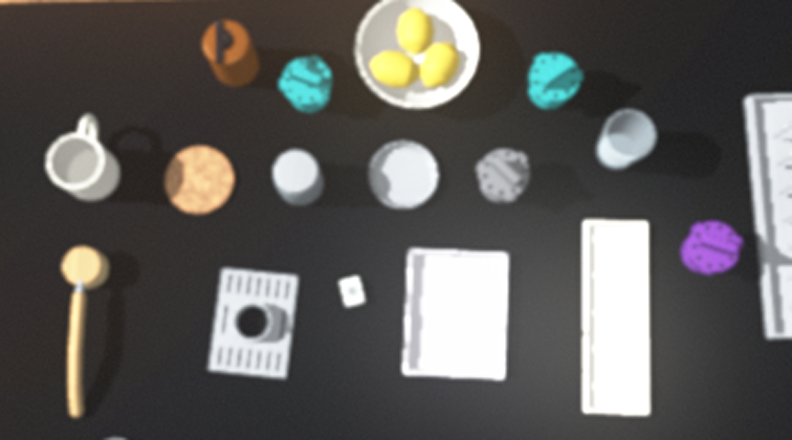

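View pics/scenec.png

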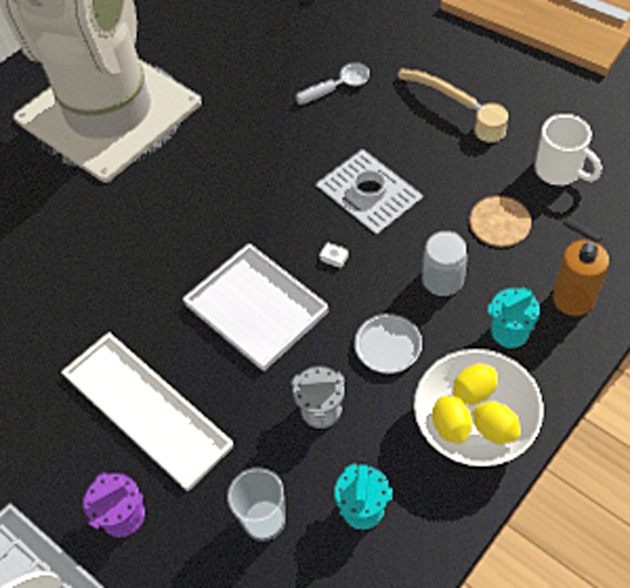

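Top view (full-frame pixels): the filter candidates are turquoise (288,138) and (400,136), purple (472,212) and grey (378,180). Only the grey one fits, as turquoise and purple are the look-alikes; the enlarged crops confirm this. The rest was found at (427,244), the tray at (356,243), the dish at (331,179) and the pad at (240,180). The "tray" hit at (240,181) is false, because that is the cork pad.

```bash
cat >> h.py <<'E'
def plan(x,y,z,yaw=None,ext=0.155):
    """turn+shift to put grasp point at x,y,z, tool y (closing) at world angle yaw (mod pi, nearest)"""
    M=T(); cur=M[:3,:3]; a=np.arctan2(cur[1,1],cur[0,1])
    if yaw is None: yaw=a
    d=(yaw-a+np.pi/2)%np.pi-np.pi/2; ya=a+d
    Y=np.array([np.cos(ya),np.sin(ya),0]); Z=np.array([0,0,-1.]); G=np.c_[np.cross(Y,Z),Y,Z]
    rv=R.from_matrix(cur.T@G).as_rotvec(); s=cur.T@(np.array([x,y,z+ext])-M[:3,3])
    print('turn',rv.round(3),'shift',s.round(4),'cur yaw',round(a,3),'j7',manip.get_obs()['joint_pos'][6].round(2))
def outline(p,l,z,seed=None):
    for k in manip.silhouettes(p,l)[:4]:
        v,u=np.nonzero(k['pixels']); 
        if len(u)<20: continue
        P=np.array([ray(p,a,b,z)[:2] for a,b in zip(u,v)],np.float32)
        (c,s,an)=cv2.minAreaRect(P*1000); an=np.deg2rad(an)
        if s[0]<s[1]: an+=np.pi/2
        print(l,round(k['conf'],2),'c',np.round(c,0),'size',np.round(s),'long axis',round((an+np.pi/2)%np.pi-np.pi/2,3))
E
python3 - <<'E'
from h import *
p=shot('top')
outline(p,'plate_center',.004);outline(p,'brush_center',.03);outline(p,'tray',.018);outline(p,'rest',.014);outline(p,'dish',.014);outline(p,'pad',.006)
print(manip.tip_extent)
plan(.635,-.212,.25,np.pi*.75)
E
```

```text
plate_center 0.74 c [468. 135.] size [109. 143.] long axis -0.165
brush_center 0.84 c [463. 361.] size [226.  58.] long axis 0.033
brush_center 0.51 c [667.  71.] size [62. 76.] long axis -0.012
tray 0.8 c [ 473. -144.] size [136. 173.] long axis -0.072
rest 0.7 c [ 465. -364.] size [ 85. 262.] long axis -0.059
pad 0.58 c [674. 210.] size [93. 90.] long axis 0.783
pad 0.4 c [465. 368.] size [230.  59.] long axis 0.033
0.1734
turn [ 0.    -0.    -0.379] shift [ 4.993e-01 -1.791e-01 -3.000e-04] cur yaw -1.164 j7 -0.09
```

move_arm --plan '[0, 0, -0.38, 0.5, -0.18, 0, 0.0854, 0, 0, -0.38, 0.5, -0.18, 0, 0.0854, 0, 0, -0.38, 0.5, -0.18, 0, 0.0854, 0, 0, -0.38, 0.5, -0.18, 0, 0.0854, 0, 0, -0.38, 0.5, -0.18, 0, 0.0854, 0, 0, -0.38, 0.5, -0.18, 0, 0.0854, 0, 0, -0.38, 0.5, -0.18, 0, 0.0854, 0, 0, -0.38, 0.5, -0.18, 0, 0.0854, 0, 0, -0.38, 0.5, -0.18, 0, 0.0854, 0, 0, -0.38, 0.5, -0.18, 0, 0.0854, 0, 0, -0.38, 0.5, -0.18, 0, 0.0854, 0, 0, -0.38, 0.5, -0.18, 0, 0.0854]' --squeeze 40

```text
clock: 2.85
position: [0.6345, -0.2124, 0.4049]
ee_rot: [0.924, 0.382, -0.0, 0.0]
ft_force: [-0.3, -0.9, 0.0]
grip_width: 0.997
grasp_force: 0.0
```

Run:
```python
from h import *
o=manip.get_obs();print(o['clock'],o['position'])
p=shot('wrist'); save(p,'w1.png'); find(p,['filter_center','dish'])
for k in manip.silhouettes(p,'filter_center')[:2]: print(k['conf'],np.argwhere(k['pixels']).mean(0))
plan(.655,-.212,.087)
```

```text
2.85 [ 0.63452967 -0.21238333  0.40491305]
filter_center 0.76 [ 0.551 -0.489  0.046] [416. 358.]
filter_center 0.71 [ 0.657 -0.211  0.05 ] [329. 161.]
filter_center 0.69 [ 0.789 -0.29   0.049] [473. 125.]
filter_center 0.22 [ 0.474 -0.146  0.001] [194. 217.]
dish 0.76 [ 0.673 -0.074  0.002] [253.  59.]
0.88 [120.12959502 476.6874351 ]
0.84 [334.84075574 402.18623482]
turn [ 0.  0. -0.] shift [0.0139 0.0145 0.1629] cur yaw -0.785 j7 -0.63
```

View pics/w1.png

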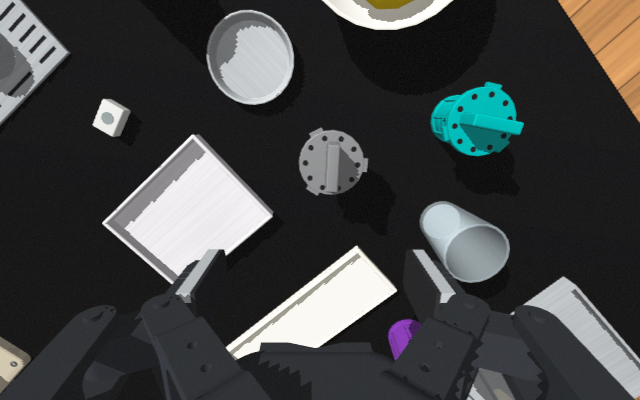

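Wrist view: the grey filter is at (333,165), with its grip bar running vertically in the image, so the fingers already close across it. The dish is at (253,59) and the tumbler at (465,245), both clear of the fingers.

move_arm --plan '[0, 0, 0, 0.017, 0.015, 0.06, 0.0854, 0, 0, 0, 0.017, 0.015, 0.12, 0.0854, 0, 0, 0, 0.017, 0.015, 0.163, 0.0854, 0, 0, 0, 0.017, 0.015, 0.163, 0.0854, 0, 0, 0, 0.017, 0.015, 0.163, 0.0854, 0, 0, 0, 0.017, 0.015, 0.163, 0, 0, 0, 0, 0.017, 0.015, 0.163, 0, 0, 0, 0, 0.017, 0.015, 0.163, 0, 0, 0, 0, 0.017, 0.015, 0.163, 0, 0, 0, 0, 0.017, 0.015, 0.163, 0, 0, 0, 0, 0.017, 0.015, 0.163, 0, 0, 0, 0, 0.017, 0.015, 0.163, 0]' --squeeze 50

```text
clock: 4.55
position: [0.6579, -0.2094, 0.2417]
ee_rot: [0.924, 0.383, 0.0, 0.0]
ft_force: [-0.1, 0.0, 0.0]
grip_width: 0.132
grasp_force: 52.1
```

Run:
```python
from h import *
plan(.671,-.073,.197);plan(.671,-.073,.0915)
```

```text
turn [ 0.  0. -0.] shift [ 0.1058 -0.0871 -0.1103] cur yaw -0.784 j7 -0.68
turn [ 0.  0. -0.] shift [ 0.1058 -0.0871 -0.0048] cur yaw -0.784 j7 -0.68
```

move_arm --plan '[0, 0, 0, 0, 0, -0.05, 0, 0, 0, 0, 0, 0, -0.1, 0, 0, 0, 0, 0.04, -0.03, -0.1, 0, 0, 0, 0, 0.08, -0.06, -0.1, 0, 0, 0, 0, 0.105, -0.087, -0.1, 0, 0, 0, 0, 0.105, -0.087, -0.1, 0, 0, 0, 0, 0.105, -0.087, -0.1, 0]'

```text
clock: 5.42
position: [0.6703, -0.0744, 0.3414]
ee_rot: [0.924, 0.383, -0.0, 0.0]
ft_force: [0.5, -0.8, -2.0]
grip_width: 0.128
grasp_force: 51.8
```

Run:
```python
from h import *
p=shot('wrist'); save(p,'w2.png'); find(p,['filter_center','dish'])
p=shot('scene'); find(p,['filter_center','dish','jar_center']);p=shot('top'); find(p,['filter_center','dish'])
print(T()[:3,3])
plan(.671,-.073,.0925)
```

```text
filter_center 0.85 [ 0.669 -0.074  0.152] [314. 242.]
dish 0.97 [ 0.672 -0.075  0.001] [317. 178.]
filter_center 0.97 [ 0.794 -0.286  0.049] [313. 296.]
filter_center 0.88 [ 0.547 -0.485  0.049] [194. 298.]
filter_center 0.87 [ 0.663 -0.077  0.149] [322. 198.]
dish 0.73 [ 0.666 -0.078  0.145] [323. 199.]
dish 0.6 [ 0.667 -0.074  0.002] [324. 224.]
jar_center 0.75 [0.66  0.068 0.048] [350. 184.]
jar_center 0.34 [0.67  0.214 0.001] [377. 165.]
filter_center 0.92 [ 0.789 -0.287  0.047] [400. 137.]
filter_center 0.83 [ 0.549 -0.489  0.046] [472. 213.]
filter_center 0.62 [0.794 0.056 0.051] [289. 138.]
[ 0.67043992 -0.07384132  0.34170121]
turn [ 0.  0. -0.] shift [ 0.001  -0.0002  0.0942] cur yaw -0.784 j7 -0.87
```

View pics/w2.png

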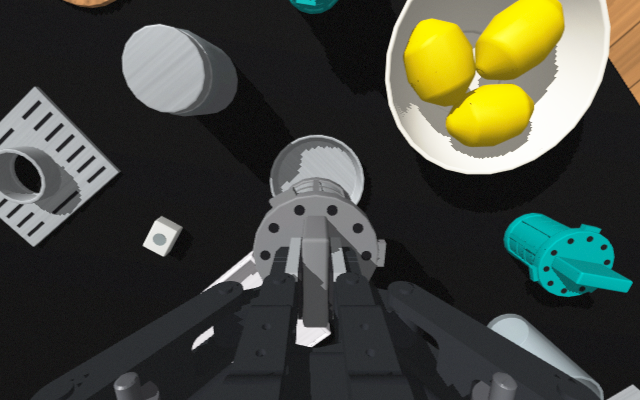

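Wrist view: the filter is held straight by its bar, with its flange at (315,240) and the dish straight below it at (317,178). I'll lower it.

move_arm --plan '[0, 0, 0, 0.001, 0, 0.05, 0, 0, 0, 0, 0.001, 0, 0.08, 0, 0, 0, 0, 0.001, 0, 0.096, 0, 0, 0, 0, 0.001, 0, 0.097, 0, 0, 0, 0, 0.001, 0, 0.097, 0, 0, 0, 0, 0.001, 0, 0.097, 0.04, 0, 0, 0, 0.001, 0, 0.097, 0.04, 0, 0, 0, 0.001, 0, 0.097, 0.04, 0, 0, 0, 0.001, 0, 0.05, 0.06, 0, 0, 0, 0.001, 0, 0, 0.0854, 0, 0, 0, 0.001, 0, -0.05, 0.0854, 0, 0, 0, 0.001, 0, -0.05, 0.0854]'

```text
clock: 7.42
position: [0.6718, -0.0726, 0.397]
ee_rot: [0.924, 0.383, 0.004, 0.002]
ft_force: [-0.0, 0.3, -0.8]
grip_width: 1.004
grasp_force: 0.0
```

Run:
```python
from h import *
p=shot('wrist'); save(p,'w3.png'); find(p,['filter_center','dish','jar_center'])
plan(.664,.068,.16,np.pi/2); plan(.664,.068,.046,np.pi/2)
```

```text
filter_center 0.82 [ 0.795 -0.293  0.05 ] [525. 238.]
filter_center 0.74 [ 0.672 -0.074  0.054] [315. 180.]
turn [-0.001  0.002  0.787] shift [ 0.0951 -0.1043  0.0752] cur yaw -0.784 j7 -0.86
turn [-0.001  0.002  0.787] shift [ 0.0953 -0.1041  0.1892] cur yaw -0.784 j7 -0.86
```

move_arm --plan '[0, 0, 0.787, 0.095, -0.104, 0, 0.0854, 0, 0, 0.787, 0.095, -0.104, 0, 0.0854, 0, 0, 0.787, 0.095, -0.104, 0, 0.0854, 0, 0, 0.787, 0.095, -0.104, 0.03, 0.0854, 0, 0, 0.787, 0.095, -0.104, 0.06, 0.0854, 0, 0, 0.787, 0.095, -0.104, 0.06, 0.0854, 0, 0, 0.787, 0.095, -0.104, 0.06, 0.0854]'

```text
clock: 8.5
position: [0.6648, 0.0678, 0.3323]
ee_rot: [1.0, 0.0, 0.0, -0.0]
ft_force: [0.7, -0.7, -0.9]
grip_width: 0.998
grasp_force: 0.0
```

Run:
```python
from h import *
p=shot('wrist'); save(p,'w4.png'); find(p,['filter_center','dish','jar_center','pad'])
p=shot('scene'); find(p,['jar_center'])
plan(.664,.068,.046,np.pi/2)
```

```text
filter_center 0.92 [ 0.668 -0.073  0.051] [479. 191.]
filter_center 0.69 [0.797 0.055 0.049] [334.  24.]
pad 0.56 [ 0.671  0.214 -0.004] [175. 173.]
jar_center 0.57 [0.665 0.07  0.045] [351. 185.]
turn [-0.    -0.001 -0.   ] shift [-0.0008 -0.0003  0.1313] cur yaw -1.571 j7 -1.84
```

View pics/w4.png

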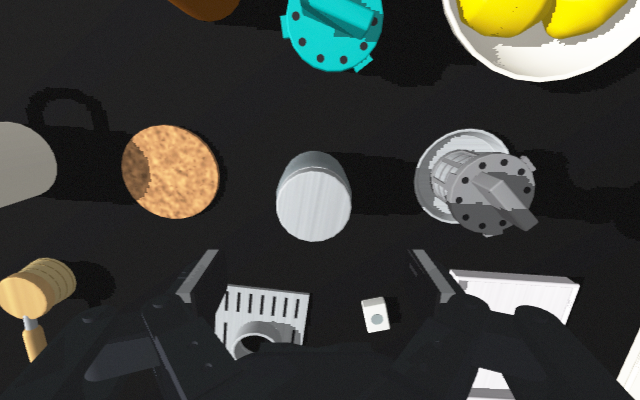

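Wrist view: the filter stands in the dish at (479,190). The jar cap at (313,205) is centred between the fingers, and the cork pad is at (172,172). I'll descend on the jar.

move_arm --plan '[0, 0, 0, -0.001, 0, 0.04, 0.0854, 0, 0, 0, -0.001, 0, 0.08, 0.0854, 0, 0, 0, -0.001, 0, 0.12, 0.0854, 0, 0, 0, -0.001, 0, 0.131, 0.0854, 0, 0, 0, -0.001, 0, 0.131, 0.0854, 0, 0, 0, -0.001, 0, 0.131, 0.04, 0, 0, 0, -0.001, 0, 0.131, 0.04, 0, 0, 0, -0.001, 0, 0.131, 0.04, 0, 0, 0, -0.001, 0, 0.131, 0.04, 0, 0, 0, -0.001, 0, 0.131, 0.04]' --squeeze 50

```text
clock: 10.1
position: [0.6644, 0.068, 0.2032]
ee_rot: [1.0, -0.0, 0.002, -0.0]
ft_force: [-2.6, 0.4, 6.2]
grip_width: 0.725
grasp_force: 56.3
```

Run:
```python
from h import *
plan(.672,.213,.106);
p=shot('scene'); find(p,['jar_center','pad'])
```

```text
turn [-0.    -0.004 -0.   ] shift [ 0.0078 -0.145  -0.0578] cur yaw -1.571 j7 -1.87
jar_center 0.55 [0.666 0.067 0.044] [351. 186.]
pad 0.68 [ 0.67   0.216 -0.001] [377. 165.]
```

move_arm --plan '[0, 0, 0, 0, 0, -0.03, 0.04, 0, 0, 0, 0, 0, -0.055, 0.04, 0, 0, 0, 0.003, -0.04, -0.055, 0.04, 0, 0, 0, 0.006, -0.08, -0.055, 0.04, 0, 0, 0, 0.008, -0.12, -0.055, 0.04, 0, 0, 0, 0.008, -0.145, -0.055, 0.04, 0, 0, 0, 0.008, -0.145, -0.055, 0.04, 0, 0, 0, 0.008, -0.145, -0.055, 0.04]'

```text
clock: 11.25
position: [0.672, 0.2113, 0.2557]
ee_rot: [1.0, -0.001, 0.0, 0.001]
ft_force: [-0.3, -0.5, -3.3]
grip_width: 0.73
grasp_force: 56.1
```

Run:
```python
from h import *
for n in ('wrist','scene','top'):
    p=shot(n); find(p,['jar_center','pad'])
    if n=='wrist': save(p,'w5.png')
o=manip.get_obs();print(o['position'],o['ft_force'],o['grasp_force'])
```

```text
jar_center 0.7 [0.674 0.213 0.095] [381. 148.]
pad 0.92 [ 0.67   0.215 -0.   ] [377. 165.]
pad 0.42 [0.673 0.215 0.002] [240. 181.]
[0.67166529 0.21252555 0.25573694] [ 0.83609847 -0.13265221 -3.01362874] 56.130777332000434
```

View pics/w5.png

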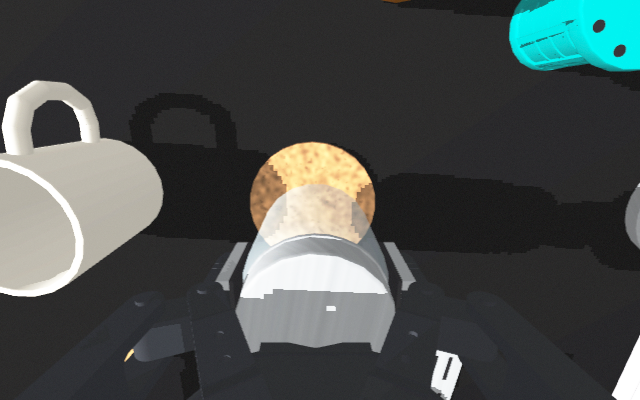

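Wrist view: the jar is held upright over the cork pad at (312,205), with the mug at (80,210) well to the left. I'll set the jar down.

move_arm --plan '[0, 0, 0, 0, -0.002, 0.02, 0.04, 0, 0, 0, 0, -0.002, 0.035, 0.04, 0, 0, 0, 0, -0.002, 0.043, 0.04, 0, 0, 0, 0, -0.002, 0.046, 0.04, 0, 0, 0, 0, -0.002, 0.047, 0.04, 0, 0, 0, 0, -0.002, 0.047, 0.04]'

```text
clock: 12.45
position: [0.6718, 0.2149, 0.2093]
ee_rot: [1.0, -0.0, 0.0, -0.0]
ft_force: [-1.7, -0.5, 0.6]
grip_width: 0.731
grasp_force: 56.4
```

move_arm --plan '[0, 0, 0, 0, 0, 0, 0.075, 0, 0, 0, 0, 0, 0, 0.0854, 0, 0, 0, 0, 0, 0, 0.0854, 0, 0, 0, 0, 0, 0, 0.0854, 0, 0, 0, 0, 0, -0.03, 0.0854, 0, 0, 0, 0, 0, -0.08, 0.0854, 0, 0, 0, 0, 0, -0.12, 0.0854, 0, 0, 0, 0, 0, -0.12, 0.0854]'

```text
clock: 13.45
position: [0.6724, 0.2152, 0.3331]
ee_rot: [1.0, -0.0, 0.003, -0.001]
ft_force: [-0.0, 1.5, -0.0]
grip_width: 1.0
grasp_force: 0.0
```

Run:
```python
from h import *
p=shot('wrist'); find(p,['jar_center','pad'])
for n in ('scene','top'):
    p=shot(n); find(p,['jar_center','pad','filter_center','plate_center','tray'])
plan(.45,.135,.20,np.pi/2-.15)
```

```text
jar_center 0.91 [0.67  0.215 0.051] [379. 156.]
pad 0.61 [0.67  0.213 0.001] [377. 165.]
filter_center 0.91 [ 0.667 -0.075  0.052] [324. 216.]
filter_center 0.77 [0.796 0.055 0.049] [384. 209.]
filter_center 0.66 [ 0.794 -0.29   0.047] [312. 297.]
filter_center 0.55 [ 0.55  -0.488  0.048] [194. 299.]
plate_center 0.71 [0.47  0.139 0.015] [316. 148.]
tray 0.96 [ 0.473 -0.141 -0.001] [262. 206.]
jar_center 0.51 [0.667 0.216 0.051] [236. 180.]
pad 0.66 [ 0.7   -0.379  0.044] [432. 165.]
pad 0.39 [0.672 0.214 0.002] [240. 182.]
filter_center 0.94 [ 0.665 -0.074  0.049] [332. 178.]
filter_center 0.89 [0.79  0.057 0.049] [289. 139.]
filter_center 0.77 [ 0.55  -0.489  0.044] [472. 212.]
filter_center 0.74 [ 0.793 -0.287  0.046] [400. 136.]
tray 0.55 [ 0.474 -0.14   0.002] [356. 242.]
turn [ 0.   -0.    0.15] shift [-0.2216  0.0798 -0.0263] cur yaw -1.571 j7 -2.06
```

move_arm --plan '[0, 0, 0, -0.22, 0.08, 0, 0.0854, 0, 0, 0, -0.22, 0.08, 0, 0.0854, 0, 0, 0, -0.22, 0.08, 0, 0.0854, 0, 0, 0, -0.22, 0.08, 0, 0.0854, 0, 0, 0, -0.22, 0.08, -0.02, 0.0854, 0, 0, 0, -0.22, 0.08, -0.02, 0.0854, 0, 0, 0, -0.22, 0.08, -0.02, 0.0854]'

```text
clock: 15.08
position: [0.4519, 0.135, 0.3484]
ee_rot: [1.0, -0.0, 0.0, -0.0]
ft_force: [0.3, 0.3, -0.5]
grip_width: 1.002
grasp_force: 0.0
```

Run:
```python
from h import *
p=shot('wrist'); find(p,['plate_center','brush_center','jar_center']); save(p,'w6.png'); outline(p,'plate_center',.004)
plan(.469,.137,.028)
for u,v in ((313,166),): print(ray(p,u,v,.024))
```

```text
brush_center 0.67 [ 0.475 -0.145  0.   ] [582. 155.]
brush_center 0.58 [0.462 0.373 0.033] [ 70. 174.]
plate_center 0.92 c [468. 137.] size [106. 142.] long axis -0.131
turn [-0.     0.001  0.   ] shift [ 0.0174 -0.0021  0.1651] cur yaw -1.571 j7 -1.98
[0.46807465 0.13848837 0.024     ]
```

View pics/w6.png

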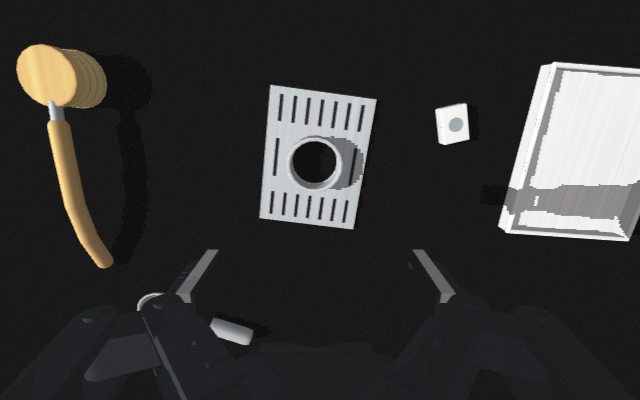

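Wrist view: the plate's collar at (314,162) is centred between the fingers. The brush is at the left (head (60,75), tail (105,262)) and the tray at the right. I'll descend on the collar.

move_arm --plan '[0, 0, 0, 0.017, -0.002, 0.05, 0.0854, 0, 0, 0, 0.017, -0.002, 0.1, 0.0854, 0, 0, 0, 0.017, -0.002, 0.14, 0.0854, 0, 0, 0, 0.017, -0.002, 0.16, 0.0854, 0, 0, 0, 0.017, -0.002, 0.168, 0.0854, 0, 0, 0, 0.017, -0.002, 0.168, 0.0854, 0, 0, 0, 0.017, -0.002, 0.168, 0.035, 0, 0, 0, 0.017, -0.002, 0.168, 0.035, 0, 0, 0, 0.017, -0.002, 0.168, 0.035, 0, 0, 0, 0.017, -0.002, 0.168, 0.035, 0, 0, 0, 0.017, -0.002, 0.168, 0.035]' --squeeze 60

```text
clock: 16.7
position: [0.4691, 0.137, 0.1823]
ee_rot: [1.0, 0.0, 0.001, 0.0]
ft_force: [-3.9, -2.0, 13.8]
grip_width: 0.63
grasp_force: 60.3
```

Run:
```python
from h import *
plan(.473,-.1415,.125,-np.pi/2+.06)
```

```text
turn [ 0.    -0.002 -0.06 ] shift [ 0.0041  0.2785 -0.0976] cur yaw -1.571 j7 -2.08
```

move_arm --plan '[0, 0, 0, 0, 0, -0.05, 0.035, 0, 0, 0, 0, 0, -0.1, 0.035, 0, 0, -0.06, 0.004, 0.05, -0.1, 0.035, 0, 0, -0.06, 0.004, 0.1, -0.1, 0.035, 0, 0, -0.06, 0.004, 0.15, -0.1, 0.035, 0, 0, -0.06, 0.004, 0.2, -0.1, 0.035, 0, 0, -0.06, 0.004, 0.25, -0.1, 0.035, 0, 0, -0.06, 0.004, 0.2785, -0.1, 0.035, 0, 0, -0.06, 0.004, 0.2785, -0.1, 0.035, 0, 0, -0.06, 0.004, 0.2785, -0.1, 0.035]'

```text
clock: 17.95
position: [0.4726, -0.1409, 0.2809]
ee_rot: [1.0, 0.03, 0.0, -0.0]
ft_force: [0.2, 0.7, -1.9]
grip_width: 0.632
grasp_force: 65.2
```

Run:
```python
from h import *
print(T()[:3,3])
p=shot('wrist'); find(p,['plate_center','tray']); save(p,'w7.png'); outline(p,'plate_center',.105);outline(p,'tray',.018)
p=shot('top'); outline(p,'plate_center',.105);find(p,['plate_center'])
plan(.473,-.1415,.13,-np.pi/2+.06)
```

```text
[ 0.47256453 -0.14092247  0.28086322]
plate_center 0.9 c [ 474. -140.] size [105. 137.] long axis -0.073
tray 0.73 c [ 478. -143.] size [135. 164.] long axis -0.071
plate_center 0.58 c [519. -97.] size [ 9. 49.] long axis -0.031
turn [ 0. -0.  0.] shift [ 0.0004  0.0002 -0.0042] cur yaw -1.51 j7 -1.34
```

View pics/w7.png

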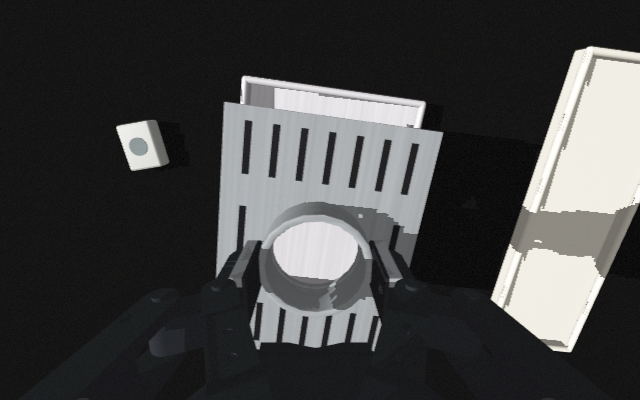

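Wrist view: the plate is level over the tray, parallel to its rim (244,80)–(425,105), and the angles agree to 0.01 rad. I'll lower it.

move_arm --plan '[0, 0, 0, 0.001, 0, 0.05, 0.035, 0, 0, 0, 0.001, 0, 0.075, 0.035, 0, 0, 0, 0.001, 0, 0.09, 0.035, 0, 0, 0, 0.001, 0, 0.095, 0.035, 0, 0, 0, 0.001, 0, 0.095, 0.035, 0, 0, 0, 0.001, 0, 0.095, 0.07, 0, 0, 0, 0.001, 0, 0.095, 0.07, 0, 0, 0, 0.001, 0, 0.095, 0.07, 0, 0, 0, 0.001, 0, 0.05, 0.0854, 0, 0, 0, 0.001, 0, 0, 0.0854, 0, 0, 0, 0.001, 0, -0.05, 0.0854, 0, 0, 0, 0.001, 0, -0.08, 0.0854]'

```text
clock: 19.85
position: [0.4737, -0.1416, 0.3637]
ee_rot: [1.0, 0.03, 0.002, 0.001]
ft_force: [-0.2, -0.7, -0.3]
grip_width: 1.0
grasp_force: 0.0
```

Run:
```python
from h import *
p=shot('top'); outline(p,'plate_center',.007);find(p,['plate_center','tray','jar_center'])
p=shot('scene'); find(p,['plate_center','tray'])
plan(.44,.37,.2,-np.pi/2+.06)
print(manip.get_obs()['joint_pos'])
```

```text
jar_center 0.84 [0.667 0.213 0.049] [237. 180.]
plate_center 0.61 [ 0.475 -0.135  0.017] [263. 202.]
tray 0.93 [ 0.474 -0.139  0.001] [263. 206.]
turn [-0.001  0.002 -0.   ] shift [-0.0026 -0.5126  0.0049] cur yaw -1.511 j7 -1.33
[ 0.37410838  0.08693811 -0.18470179  1.85147535  0.01694996  1.20655054
 -1.32693205]
```

move_arm --plan '[0, 0, -0.18, -0.002, -0.06, 0, 0.0854, 0, 0, -0.36, -0.002, -0.12, 0, 0.0854, 0, 0, -0.54, -0.002, -0.18, 0, 0.0854, 0, 0, -0.72, -0.002, -0.24, 0, 0.0854, 0, 0, -0.9, -0.002, -0.3, 0, 0.0854, 0, 0, -1.08, -0.002, -0.36, 0, 0.0854, 0, 0, -1.26, -0.002, -0.42, 0, 0.0854, 0, 0, -1.44, -0.002, -0.48, 0, 0.0854, 0, 0, -1.57, -0.002, -0.51, 0, 0.0854, 0, 0, -1.57, -0.002, -0.51, 0, 0.0854, 0, 0, -1.57, -0.002, -0.51, 0, 0.0854]'

```text
clock: 21.62
position: [0.4414, 0.3665, 0.3599]
ee_rot: [0.687, 0.727, -0.001, 0.0]
ft_force: [0.6, 0.4, -0.4]
grip_width: 0.996
grasp_force: 0.0
```

Run:
```python
from h import *
p=shot('top'); find(p,['plate_center','tray'])
p=shot('wrist'); find(p,['brush_center']);outline(p,'brush_center',.03)
plan(.48,.37,.2,1.5)
```

```text
plate_center 0.93 [ 0.474 -0.143  0.011] [357. 242.]
tray 0.94 [ 0.472 -0.139 -0.001] [355. 243.]
brush_center 0.93 [0.461 0.37  0.031] [334. 178.]
brush_center 0.61 c [468. 384.] size [ 56. 225.] long axis -0.172
turn [ 0.000e+00  1.000e-03 -1.443e+00] shift [0.0011 0.0388 0.0058] cur yaw 0.057 j7 -0.87
```

move_arm --plan '[0, 0, -0.18, 0.001, 0.038, 0, 0.0854, 0, 0, -0.36, 0.001, 0.038, 0, 0.0854, 0, 0, -0.54, 0.001, 0.038, 0, 0.0854, 0, 0, -0.72, 0.001, 0.038, 0, 0.0854, 0, 0, -0.9, 0.001, 0.038, 0, 0.0854, 0, 0, -1.08, 0.001, 0.038, 0, 0.0854, 0, 0, -1.26, 0.001, 0.038, 0, 0.0854, 0, 0, -1.41, 0.001, 0.038, 0, 0.0854, 0, 0, -1.41, 0.001, 0.038, 0, 0.0854, 0, 0, -1.41, 0.001, 0.038, 0, 0.0854]'

```text
clock: 23.18
position: [0.4791, 0.3704, 0.3607]
ee_rot: [0.053, 0.999, -0.0, 0.0]
ft_force: [0.3, 0.2, -0.5]
grip_width: 1.001
grasp_force: 0.0
```

Run:
```python
from h import *
p=shot('wrist'); find(p,['brush_center']);save(p,'w8.png');outline(p,'brush_center',.03)
plan(.461,.37,.03,1.47)
for z in (.034,.038): print(px(p,[.461,.37,z]))
```

```text
brush_center 0.56 c [466. 380.] size [ 52. 226.] long axis -0.124
turn [-0.     0.    -0.003] shift [ 0.0178 -0.0024  0.1757] cur yaw 1.467 j7 0.48
[311.40639647 163.58516555]
[311.35467724 164.34967339]
```

View pics/w8.png

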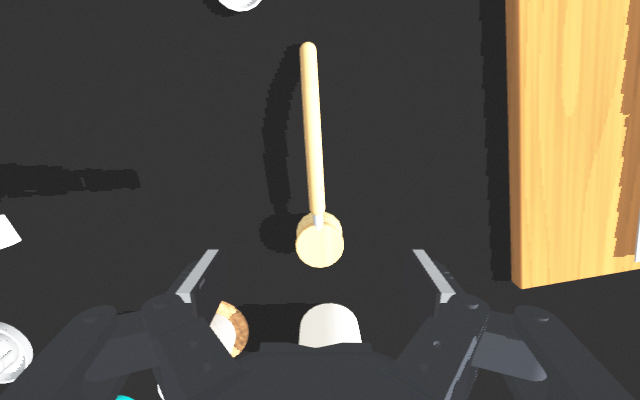

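Run:
```python
from h import *
p=shot('wrist')
t=ray(p,308,44,.008);h=ray(p,319,245,.038);m=ray(p,315,163.5,.042);print(t,h,m, np.arctan2((h-t)[1],(h-t)[0]), np.hypot(*(h-t)[:2]))
```

```text
[0.34911944 0.37852596 0.008     ] [0.54815834 0.36893224 0.038     ] [0.45971535 0.37386515 0.042     ] -0.0481629681850336 0.19926997454645648
```

move_arm --plan '[0, 0, 0, 0.018, -0.001, 0.05, 0.0854, 0, 0, 0, 0.018, -0.001, 0.1, 0.0854, 0, 0, 0, 0.018, -0.001, 0.14, 0.07, 0, 0, 0, 0.018, -0.001, 0.165, 0.06, 0, 0, 0, 0.018, -0.001, 0.173, 0.06, 0, 0, 0, 0.018, -0.001, 0.173, 0.06, 0, 0, 0, 0.018, -0.001, 0.173, 0, 0, 0, 0, 0.018, -0.001, 0.173, 0, 0, 0, 0, 0.018, -0.001, 0.173, 0, 0, 0, 0, 0.018, -0.001, 0.173, 0, 0, 0, 0, 0.018, -0.001, 0.173, 0]' --squeeze 40

```text
clock: 24.75
position: [0.4612, 0.3719, 0.1885]
ee_rot: [0.051, 0.999, 0.001, 0.001]
ft_force: [0.3, 1.3, 5.7]
grip_width: 0.173
grasp_force: 38.5
```

Run:
```python
from h import *
plan(.465,-.363,.153,1.51)
```

```text
turn [ 0.001  0.001 -0.041] shift [-0.0786 -0.7305 -0.1203] cur yaw 1.469 j7 0.35
```

move_arm --plan '[0, 0, 0, 0, 0, -0.05, 0, 0, 0, 0, 0, 0, -0.1, 0, 0, 0, 0, -0.006, -0.055, -0.12, 0, 0, 0, 0, -0.012, -0.11, -0.12, 0, 0, 0, 0, -0.018, -0.165, -0.12, 0, 0, 0, 0, -0.024, -0.22, -0.12, 0, 0, 0, 0, -0.03, -0.275, -0.12, 0, 0, 0, 0, -0.036, -0.33, -0.12, 0, 0, 0, 0, -0.042, -0.385, -0.12, 0, 0, 0, 0, -0.048, -0.44, -0.12, 0, 0, 0, 0, -0.05, -0.46, -0.12, 0]'

```text
clock: 26.12
position: [0.4632, -0.0949, 0.3074]
ee_rot: [0.053, 0.999, -0.0, -0.0]
ft_force: [-0.2, 0.3, -0.3]
grip_width: 0.171
grasp_force: 38.8
```

move_arm --plan '[0, 0, 0, -0.006, -0.055, 0, 0, 0, 0, 0, -0.012, -0.11, 0, 0, 0, 0, 0, -0.018, -0.165, 0, 0, 0, 0, 0, -0.024, -0.22, 0, 0, 0, 0, 0, -0.028, -0.255, 0, 0, 0, 0, -0.04, -0.029, -0.27, 0, 0, 0, 0, -0.04, -0.029, -0.27, 0, 0, 0, 0, -0.04, -0.029, -0.27, 0, 0]'

```text
clock: 27.12
position: [0.4656, -0.3617, 0.3076]
ee_rot: [0.031, 1.0, 0.0, -0.0]
ft_force: [0.2, 0.2, -0.4]
grip_width: 0.174
grasp_force: 38.8
```

Run:
```python
from h import *
print(manip.get_obs()['position'],manip.get_obs()['joint_pos'][6])
p=shot('wrist'); find(p,['brush_center','rest']);save(p,'w9.png');outline(p,'brush_center',.15);outline(p,'rest',.014)
q=shot('top'); find(q,['brush_center','rest']); outline(q,'brush_center',.15); a=q['color'][180:300,370:480,::-1]; cv2.imwrite('pics/t9.png',cv2.resize(a,None,fx=4,fy=4,interpolation=2))
q=shot('scene'); find(q,['brush_center','rest','tumbler_center'])
plan(.465,-.363,.04)
```

```text
[ 0.46557789 -0.36170073  0.30760727] 1.9287506850939005
brush_center 0.68 [ 0.466 -0.36   0.15 ] [316. 268.]
brush_center 0.61 c [ 435. -356.] size [ 24. 155.] long axis -0.084
rest 0.69 c [ 464. -361.] size [ 86. 259.] long axis -0.062
rest 0.9 [ 0.464 -0.362 -0.001] [428. 244.]
brush_center 0.86 c [ 551. -362.] size [50. 60.] long axis -0.611
brush_center 0.9 [ 0.466 -0.363  0.154] [197. 231.]
rest 0.71 [ 0.464 -0.366 -0.002] [208. 256.]
tumbler_center 0.57 [ 0.699 -0.379  0.049] [263. 301.]
turn [-0.  0.  0.] shift [ 0.0003 -0.0002  0.1127] cur yaw 1.509 j7 1.93
```

View pics/w9.png

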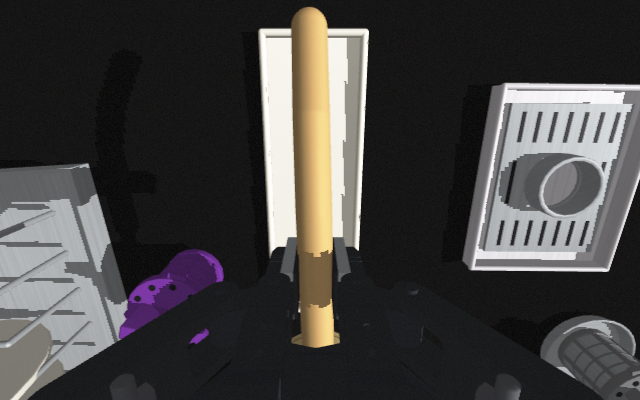

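Wrist view: the brush is held along the rest, with its tail at (310,20) and the trough at (262–366, 30–250). The plate lies inside the tray at (555,180) and the filter is in the dish at (600,360). I'll lower the brush.

move_arm --plan '[0, 0, 0.01, 0, -0.002, 0.05, 0, 0, 0, 0.01, 0, -0.002, 0.09, 0, 0, 0, 0.01, 0, -0.002, 0.108, 0, 0, 0, 0.01, 0, -0.002, 0.114, 0, 0, 0, 0.01, 0, -0.002, 0.114, 0, 0, 0, 0.01, 0, -0.002, 0.114, 0.035, 0, 0, 0.01, 0, -0.002, 0.114, 0.035, 0, 0, 0.01, 0, -0.002, 0.114, 0.035, 0, 0, 0.01, 0, -0.002, 0.07, 0.035, 0, 0, 0.01, 0, -0.002, 0.02, 0.05, 0, 0, 0.01, 0, -0.002, -0.04, 0.0854, 0, 0, 0.01, 0, -0.002, -0.1, 0.0854]'

```text
clock: 29.28
position: [0.4649, -0.3646, 0.4099]
ee_rot: [0.036, 0.999, -0.0, 0.0]
ft_force: [0.7, -0.3, -0.7]
grip_width: 0.977
grasp_force: 0.0
```

Run:
```python
from h import *
q=shot('wrist'); outline(q,'brush_center',.03);save(q,'w10.png'); find(q,['brush_center','rest','plate_center','tray','filter_center','dish'])
q=shot('top'); find(q,['brush_center','rest','plate_center','tray','filter_center','dish','jar_center','pad']); a=q['color'][100:300,150:510,::-1]; cv2.imwrite('pics/t10.png',cv2.resize(a,None,fx=2.2,fy=2.2,interpolation=2))
q=shot('scene'); find(q,['brush_center','rest','tumbler_center']);a=q['color'][60:340,140:440,::-1]; cv2.imwrite('pics/s10.png',cv2.resize(a,None,fx=2.1,fy=2.1,interpolation=2))
```

```text
brush_center 0.72 c [ 470. -365.] size [ 52. 232.] long axis -0.052
brush_center 0.6 [ 0.469 -0.365  0.037] [314. 175.]
rest 0.91 [ 0.464 -0.359  0.005] [319. 165.]
tray 0.83 [ 0.475 -0.143  0.001] [489. 160.]
filter_center 0.97 [ 0.668 -0.074  0.053] [552. 313.]
filter_center 0.97 [ 0.553 -0.488  0.047] [218. 251.]
filter_center 0.69 [0.793 0.058 0.052] [634. 383.]
dish 0.93 [ 0.673 -0.075 -0.001] [523. 291.]
brush_center 0.78 [ 0.467 -0.368  0.038] [433. 241.]
rest 0.82 [ 0.466 -0.36  -0.005] [428. 243.]
tray 0.62 [ 0.474 -0.143  0.002] [357. 242.]
tray 0.26 [ 0.667 -0.071  0.047] [331. 178.]
filter_center 0.97 [0.794 0.057 0.052] [289. 138.]
filter_center 0.8 [ 0.79  -0.289  0.047] [401. 137.]
filter_center 0.66 [ 0.667 -0.071  0.051] [331. 177.]
dish 0.85 [ 0.673 -0.072  0.002] [332. 179.]
dish 0.53 [ 0.666 -0.07   0.047] [331. 178.]
dish 0.36 [ 0.471 -0.141  0.003] [356. 243.]
jar_center 0.74 [0.671 0.211 0.051] [238. 178.]
pad 0.75 [0.673 0.215 0.003] [240. 181.]
brush_center 0.32 [ 0.477 -0.139  0.015] [263. 204.]
rest 0.83 [ 0.463 -0.364  0.001] [209. 255.]
tumbler_center 0.94 [ 0.698 -0.379  0.046] [263. 301.]
```

View pics/w10.png

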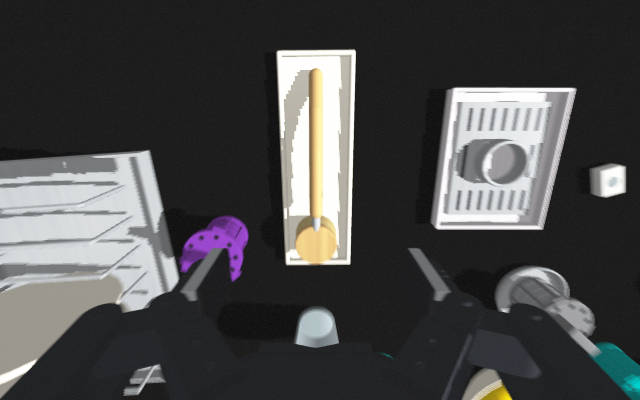

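View pics/s10.png

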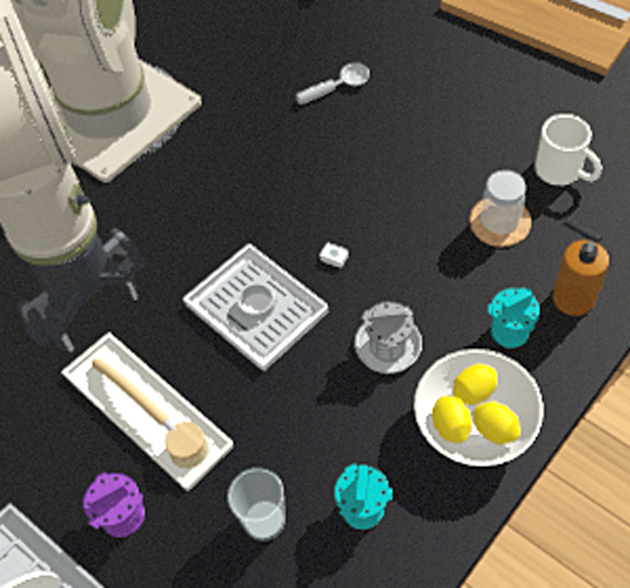

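Wrist and scene views: the brush lies inside the rest (head (317,242), tail (316,70)) and the plate lies flat in the tray. The filter stands in the dish, the jar stands on the cork, and the tumbler hasn't moved. All centres agree within about 6 mm.

```bash
python3 -c "
from workcell import manip
print(manip.hand_in())"
```

```text
the job is handed in; nothing more can be done
None
```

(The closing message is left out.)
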